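Bolt the sample locker shut against its spring catch

TASK

Lock the steel sample locker on the bench: with one fingertip press its yellow spring catch bar down and keep it held down while another fingertip pushes the red handle of the bolt, until the bolt is fully home through its brass keeper. Then move away so that the catch springs back up and locks the bolt. Nothing is to be picked up, and everything standing on and around the locker stays where it is.

Things in the scene. Friction and masses are not known exactly. Their poses are not given: they have to be found in the camera images.
- locker: Low stainless chest, fixed, 240 (x) x 300 (y) x 120 mm high, level; origin at the centre of its underside. The lock is on top. In the locker's frame the bolt runs along y at x = -30 mm and the catch bar lies parallel at x = +30 mm. Apart from the red handle, stem, pin and yellow catch nothing of the lock is over 18 mm above the top. Jar and stopper stand outside x = +-65 mm.
- keeper (a point): Top centre of the brass keeper, 17 mm above the chest top, at locker x = -30, y = +92 mm: the bolt bar (22 mm wide, top 12 mm above the chest top) slides into it, locker +y. Two steel guides as high as the keeper carry the bar at y = -85 and +50 mm.
- bolt_push (a point): Centre of the handle face that is pushed (the side facing locker -y), 40 mm above the chest top. The red handle is an upright plate 36 mm wide in x, 10 mm thick in y, from 26 to 54 mm above the chest top, on a 14 mm wide stem. From the stem an 8 mm steel pin (18 to 26 mm above the top) reaches to locker x = +11 mm, at the catch's comb. Push towards locker +y.
- catch_top (a point): Centre of the top face of the yellow catch bar, 36 mm above the chest top when up, at locker x = +30, y = -15 mm. The bar is 28 mm wide in x and 140 mm long in y: a fingertip can slide along it while pressing. Its yellow comb of three teeth (x = +4 to +16 mm, below the bar's top) blocks the bolt's pin.
- catch (a joint): How far the catch bar is pressed straight down, m: 0 up (sprung), 0.012 fully down. Spring 4 N at the top rising to 8 N at the bottom. The bolt is free from about 0.0065 down; let go early, and the comb catches the bolt's pin again at the next tooth.
- bolt (a joint): How far the bolt has slid towards locker +y (its keeper), m: 0 open, 0.060 home against its stop. It starts between 0 and 0.006; the comb stops it at about 0.010 while the catch is up, and locks it at 0.056 to 0.060 when home. It needs about 2 N, plus the rubbing of the finger on the catch bar.
- sample_jar: Small amber jar, 42 mm across, 60 mm high, loose on the locker top along its edge at locker x = +91 mm; leave alone. Origin under its centre.
- stopper: Cork stopper, 30 mm across, 30 mm high, loose on the locker top along its edge at locker x = -93 mm; leave alone. Origin under its centre.
- spirit_bottle: Amber bottle, 76 mm across, 230 mm high, on the bench; leave alone. Origin under its centre.
- beaker: Clear plastic cup, 80 mm across, 100 mm high, on the bench; leave alone. Origin under its centre.
- tasting_glass: Glass, 64 mm across, 100 mm high, on the bench; leave alone. Origin under its centre.
- tin: Dark tin, 66 mm across, 90 mm high, on the bench; leave alone. Origin under its centre.

How it is judged:
By the outcome, as a careful person would: the job done as asked, in the order asked, and still so for the second after the job is handed in, with the robot touching nothing.
It also fails if it takes over 38 s, if anything falls off the work surface, if the arm or the gripper's body presses on something with over 40 N, if the wrist force passes 120 N, or if a joint passes its speed limit or range.

ROBOT

A 7-joint arm with a two-finger parallel gripper is mounted at the origin on the work surface. World frame = base frame: x ahead of the robot, y to its left, z up, the work surface at z = 0. Lengths are in m, angles in rad, forces in N, time in s.
With the tool pointing down it reaches from about 0.425 to 0.95 m from the base axis. Payload 4.7 kg.
Tool frame: the origin (TCP) lies where the fingers leave the gripper's body, on its centre line; the fingertips stand 73 mm ahead of it and the grasp point (between the pads) lies 54 mm ahead of it; z points along the fingers, y is the line along which they close (so a half turn about z gives the same grasp; the last joint's range is limited). The gripper opens to 85 mm and grips with 20 to 120 N. Pads are 22 mm wide; open, the fingers measure 114 mm over their backs; the gripper's body (76 mm by 85 mm) begins 54 mm behind the grasp point. The pads swing forward as they close: fully open they stand 13 mm farther back than shut.
Start: joints at [-1.306, 0.469, -0.049, 1.532, 0.024, 1.141, -0.082], TCP at [0.195, 0.646, 0.304] pointing down, gripper open.
Joint ranges: [-2.59, 2.59], [-0.33, 1.99], [-1.39, 1.29], [0.1, 2.45], [-1.04, 4.18], [0.21, 1.99], [-2.66, 2.66]. Speed limits (rad/s): [2.57, 2.57, 3.14, 3.14, 3.14, 3.14, 3.14].

INTERFACE

Orientations are given as a 3x3 rotation matrix whose columns are the frame's x, y, z axes.
In Python, from workcell import ctrl, cams, models gives the robot as it stands.
- The arm moves only by the shell command python3 -m crank 'ROWS' [FORCE]. ROWS is JSON, a list that holds one entry, the list of rows, each a list of 5 numbers: the opening, from -1 (shut) to 1 (fully open), so that 0 is half open, then the shift along the world's x, y, z in cm, then the turn about the world's z in rad. In form: [[[gripper, dx, dy, dz, turn], ...]]. A call has 1 to 12 rows; each row is the pose to reach, as a shift and turn from the pose commanded when the call began; what a row does not reach only later rows make up. A row lasts 1/10 s, in which the tool goes at most 50 mm and 8.59 degrees, less where a joint would pass 70% of its speed; a pose out of reach is approached as far as the arm can. A call with a gripper value outside its range is refused whole. The fingers move at their own pace and stop on an object; FORCE is the grip in N (left out, the last holds). Time passes only in rows, so rows that repeat a pose let the fingers close. It gives the time, the measured TCP pose, the force, the opening and the grip force at its end, in the units of the state.
- ctrl.get_obs(): the state, without advancing time (a new reading comes with each control period).
- cams.grab_frame(name): name is "side" or "top" or "wrist"; returns a dict with "image" (400x640x3 uint8, red, green, blue), "range_z" (400x640 float32, m along the optical axis (not along the pixel's ray), 0 where there is no reading), "fx", "fy", "cx", "cy" (pixels), "extrinsics" (4x4, takes a point from camera to world coordinates). Camera axes: x right, y up, looking along -z (the intrinsics and any distortion apply to the point x, -y, -z); pixel columns grow to the right and rows downward; lengths in m; the calibration is good to about 2 mm. A picture is of the moment at which its call begins.
- ctrl.job_done(): hands the job in; it is judged then, once.
Trained networks look in a picture, given as the dict that the camera call returned (one of the last four; its "shot" number tells which), for a name from the list of things; names that differ only in an ending like _2 or _b are one class to them, and where a whole thing is asked for, a point or a joint stands for the part that bears it (a point fixed in the world has none). Each returns a list of dicts, best first, with "score" (0 to 1); they miss things now and then, are a little off and sometimes report something else, mostly with a low value. They report only what shows in the picture. A call takes as long as a camera call.
- models.cut_out(picture, label): "pixels" (400x640 bool, what is visible of it) and "point" ([column, row] in pixels, amid what is visible of it).
- models.place_of(picture, label): "point" ([column, row] in pixels: a listed point, or the origin of a listed thing).
The state is a dict: "t": time; "joint_positions": joint angles; "joint_velocities": joint speeds; "effort": joint torques, N m; "position": TCP position; "orientation": TCP orientation; "wrist_force": force on the tool from outside, world axes, zero at the start; "ft_torque": the same for the moment, N m; "grip_width": finger opening in m; "grasp_force": force on a finger pad.
Only numpy, scipy, OpenCV 4.12 (cv2) and the standard library are available. Lean on these libraries where they do the work, as an engineer would, in place of code of your own. Each camera call takes 0.05 s, during which the arm holds its last target. There are 200 camera calls.

## Working session

There is one attempt and no reset: what is moved stays moved. The work goes in short steps, Python scripts to look and compute and a shell command to move; the robot and the scene stay as the last step left them, time stands still between calls to the robot, and variables do not carry over. Pictures are saved under pics/ and viewed, at most 10 in all, crops included, and the job is handed in when it is done.

```bash
mkdir -p pics; cat > h.py <<'E'
import numpy as np, cv2
from workcell import ctrl,cams,models
def world(f,pt,rng=None,plane=None):
    E=f["extrinsics"];u,v=pt
    d=np.array([(u-f["cx"])/f["fx"],-(v-f["cy"])/f["fy"],-1.0])
    if plane is not None:
        r=E[:3,:3]@d;o=E[:3,3];return o+r*(plane-o[2])/r[2]
    p=f["range_z"][max(0,int(v)-1):int(v)+2,max(0,int(u)-1):int(u)+2];p=p[p>0]
    return E[:3,:3]@(d*np.median(p))+E[:3,3]
def cloud(f,m):
    r,c=np.nonzero(m&(f["range_z"]>0));z=f["range_z"][r,c]
    P=np.c_[(c-f["cx"])/f["fx"]*z,-(r-f["cy"])/f["fy"]*z,-z]
    return P@f["extrinsics"][:3,:3].T+f["extrinsics"][:3,3]
E
python3 - <<'E'
from h import *
np.set_printoptions(precision=4,suppress=True)
o=ctrl.get_obs();print(o["t"],o["position"],o["orientation"])
for n in ["top","side"]:
    f=cams.grab_frame(n);cv2.imwrite(f"pics/{n}0.png",f["image"][:,:,::-1]);print(n,f["extrinsics"][:3,3],{k:f[k] for k in f if k not in("image","range_z","extrinsics")})
    for l in ["locker","keeper","bolt_push","catch_top"]:
        for r in models.place_of(f,l)[:2]:print(l,r["score"],r["point"],world(f,r["point"]))
    for l in ["locker","bolt","catch","sample_jar","stopper","spirit_bottle","beaker","tasting_glass","tin"]:
        for r in models.cut_out(f,l)[:1]:
            P=cloud(f,r["pixels"]);print(l,r["score"],r["point"],np.median(P,0),np.percentile(P,2,0),np.percentile(P,98,0))
E
```

```text
0.0 [0.1953 0.6457 0.3029] [[-0.9572  0.2895 -0.0005]
 [ 0.2895  0.9572 -0.0019]
 [-0.     -0.002  -1.    ]]
top [ 0.2857 -0.0098  1.5887] {'fx': 463.23963102390655, 'fy': 463.23963102390655, 'cx': 317.97441708890517, 'cy': 197.17575853807296, 'shot': 1}
locker 0.72 [345.5, 210.3] [ 0.5283 -0.0749  0.1212]
keeper 0.75 [313.9, 213.0] [0.5174 0.026  0.1386]
keeper 0.51 [349.5, 214.2] [ 0.5082 -0.0851  0.1683]
bolt_push 0.62 [352.1, 213.4] [ 0.51   -0.0929  0.1725]
bolt_push 0.43 [451.9, 250.6] [ 0.4068 -0.4388  0.004 ]
catch_top 0.87 [350.6, 195.5] [ 0.5693 -0.0901  0.1575]
locker 0.83 [342.0, 209.6] [ 0.5286 -0.0672  0.1205] [ 0.4119 -0.2105  0.0527] [0.6562 0.0782 0.1579]
bolt 0.57 [351.8, 217.1] [ 0.5105 -0.0894  0.1325] [ 0.4949 -0.1641  0.1208] [ 0.5389 -0.0282  0.1751]
catch 0.61 [347.2, 211.6] [ 0.5087 -0.0861  0.1325] [ 0.4944 -0.1671  0.121 ] [ 0.5349 -0.025   0.1751]
sample_jar 0.58 [336.6, 172.4] [ 0.6306 -0.0566  0.178 ] [ 0.6152 -0.077   0.1288] [ 0.6529 -0.0369  0.1847]
stopper 0.4 [349.6, 232.2] [ 0.4485 -0.0869  0.1498] [ 0.4363 -0.1022  0.1433] [ 0.4612 -0.0743  0.1557
[... 1067 characters left out ...]
5637 -0.0887  0.1546] [ 0.5499 -0.1517  0.1225] [ 0.5861 -0.0177  0.1573]
sample_jar 0.76 [356.4, 184.0] [ 0.6291 -0.0678  0.1558] [ 0.6155 -0.0773  0.1201] [ 0.6553 -0.0392  0.1804]
stopper 0.57 [295.8, 221.4] [ 0.4475 -0.0918  0.1468] [ 0.4355 -0.1017  0.118 ] [ 0.4726 -0.0685  0.1509]
spirit_bottle 0.88 [439.1, 323.1] [ 0.5688 -0.4587  0.1352] [ 0.5507 -0.4827  0.0096] [ 0.6015 -0.4208  0.2295]
beaker 0.83 [276.5, 142.9] [0.5985 0.4108 0.0693] [0.5676 0.3951 0.0014] [0.6399 0.4946 0.1005]
tasting_glass 0.62 [347.9, 368.3] [ 0.4054 -0.4294  0.0645] [ 0.3737 -0.461   0.006 ] [ 0.4317 -0.4027  0.0999]
tin 0.9 [231.9, 146.7] [0.4273 0.4321 0.0587] [0.4002 0.4207 0.0011] [0.4627 0.4795 0.0917]
```

```bash
cat > m.py <<'E'
from h import *
np.set_printoptions(precision=4,suppress=True)
f=cams.grab_frame("top")
P=cloud(f,np.ones((400,640),bool))
s=P[(P[:,2]>.105)&(P[:,2]<.135)&(abs(P[:,0]-.53)<.2)&(abs(P[:,1]+.07)<.25)]
print(len(s),cv2.minAreaRect(s[:,:2].astype(np.float32)))
for n in ["top","side"]:
    f=cams.grab_frame(n);P=cloud(f,np.ones((400,640),bool))
    I=f["image"].reshape(-1,3)[(f["range_z"]>0).ravel()]
    H=cv2.cvtColor(I[None],cv2.COLOR_RGB2HSV)[0].astype(int)
    b=(P[:,2]>.125)&(abs(P[:,0]-.54)<.065)&(abs(P[:,1]+.08)<.12)
    y=b&(abs(H[:,0]-27)<7)&(H[:,1]>110)&(P[:,2]>.15); r=b&((H[:,0]<8)|(H[:,0]>172))&(H[:,1]>120)
    for k,m in(("yellow",y),("red",r)):
        Q=P[m]
        if len(Q)>4:print(n,k,len(Q),Q.mean(0),Q.min(0),Q.max(0),cv2.minAreaRect(Q[:,:2].astype(np.float32)))
E
python3 m.py
python3 -c "
import cv2
a=cv2.imread('pics/top0.png')[140:270,260:420];b=cv2.imread('pics/side0.png')[150:280,240:400]
cv2.imwrite('pics/c0.png',cv2.resize(cv2.vconcat([a,b]),None,fx=2.3,fy=2.3,interpolation=2))"
```

```text
5989 ((0.5313091278076172, -0.06611138582229614), (0.3047522008419037, 0.26258981227874756), 85.2839584350586)
top yellow 380 [ 0.5697 -0.083   0.1562] [ 0.5469 -0.1514  0.1501] [ 0.589  -0.0158  0.165 ] ((0.5671842098236084, -0.0833926796913147), (0.13561716675758362, 0.041870228946208954), 88.90511322021484)
top red 37 [ 0.5104 -0.0896  0.1695] [ 0.4924 -0.0986  0.1266] [ 0.5276 -0.0831  0.1793] ((0.5098680853843689, -0.09077989310026169), (0.012092314660549164, 0.03571386635303497), 83.45635223388672)
side yellow 406 [ 0.5688 -0.0904  0.1551] [ 0.5522 -0.1534  0.1501] [ 0.5877 -0.0171  0.1584] ((0.5705081820487976, -0.08498559892177582), (0.13645030558109283, 0.028565464541316032), 85.25120544433594)
side red 151 [ 0.5091 -0.0916  0.1621] [ 0.4921 -0.0953  0.1423] [ 0.5261 -0.085   0.1753] ((0.5092567801475525, -0.08971034735441208), (0.00968740601092577, 0.034047435969114304), 85.85625457763672)
```

View pics/c0.png

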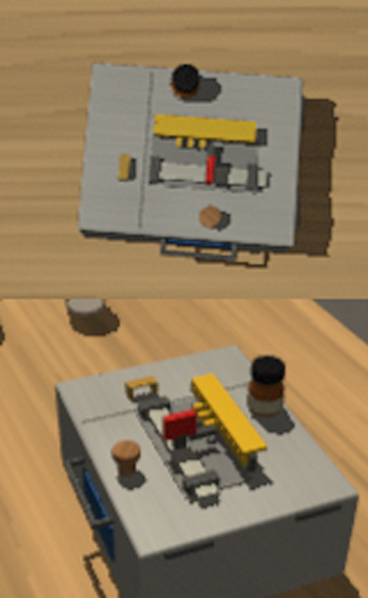

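```bash
python3 -m crank '[[[0,1.5,-2,0,-0.05],[0,4,-6,0,-0.11],[0,6.5,-10,0,-0.18],[0,9,-14,0,-0.25],[0,11.5,-18,0,-0.32],[0,14,-22,0,-0.4],[0,16.5,-26,0,-0.47],[0,19,-30,0,-0.54],[0,21.5,-34,0,-0.61],[0,23,-36.5,0,-0.68],[0,25,-38,0,-0.68],[0,25,-38,0,-0.68]]]'
```

```text
t: 2.75
position: [0.4481, 0.2629, 0.3044]
orientation: [[-0.557, 0.831, 0.002], [0.831, 0.557, -0.0], [-0.002, 0.002, -1.0]]
wrist_force: [-0.0, 0.8, 0.0]
grip_width: 0.0425
grasp_force: 0.0
```

```bash
python3 -m crank '[[[0,0.5,-2,0,-0.05],[0,1.4,-6,0,-0.11],[0,2.4,-10,0,-0.18],[0,3.4,-14.5,0,-0.25],[0,4.4,-19,0,-0.32],[0,5.4,-23.5,0,-0.4],[0,6.5,-28,0,-0.47],[0,7.5,-32.5,0,-0.54],[0,8.4,-36.5,0,-0.61],[0,8.8,-38.3,0,-0.672],[0,8.8,-38.3,0,-0.672],[0,8.8,-38.3,0,-0.672]]]'
python3 - <<'E'
from h import *
o=ctrl.get_obs();print(o["t"],o["position"],o["orientation"][:,1],o["wrist_force"])
f=cams.grab_frame("wrist");cv2.imwrite("pics/w1.png",f["image"][:,:,::-1])
for l in ["bolt_push","catch_top","keeper"]:
    for r in models.place_of(f,l)[:1]:print(l,r["score"],r["point"],world(f,r["point"]))
g=cams.grab_frame("side")
for l in ["bolt_push","catch_top","keeper"]:
    for r in models.place_of(g,l)[:1]:print(l,r["score"],r["point"],world(g,r["point"]))
E
```

```text
t: 3.95
position: [0.5332, -0.1155, 0.3036]
orientation: [[0.073, 0.997, -0.001], [0.997, -0.073, 0.001], [0.001, -0.001, -1.0]]
wrist_force: [0.4, 0.8, -0.6]
grip_width: 0.0428
grasp_force: 0.0
3.95 [ 0.53319454 -0.11549734  0.3036058 ] [ 9.97305147e-01 -7.33589720e-02 -9.50902670e-04] [ 0.39886716  0.84599237 -0.63188635]
bolt_push 0.61 [288.3, 186.1] [ 0.51331221 -0.08974172  0.17497796]
catch_top 0.93 [364.1, 168.5] [ 0.57103869 -0.08453173  0.15704507]
keeper 0.94 [289.3, 12.6] [0.52274066 0.02981869 0.13829842]
bolt_push 0.7 [320.8, 206.3] [ 0.51650817 -0.09407426  0.15509055]
catch_top 0.6 [337.5, 199.3] [ 0.56549176 -0.08849425  0.15590608]
keeper 0.97 [298.9, 183.6] [0.52905918 0.06172311 0.11812879]
```

View pics/w1.png

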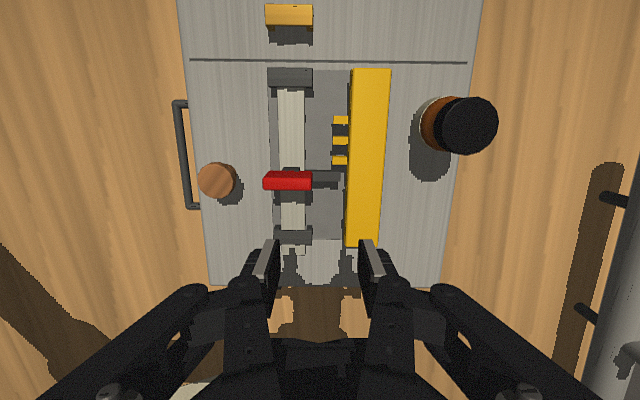

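```bash
python3 -m crank '[[[0,0.1,-0.2,-1.5,0],[0,0.2,-0.3,-4,0],[0,0.2,-0.3,-6,0],[0,0.2,-0.3,-6.8,0],[0,0.2,-0.3,-6.8,0],[0,0.2,-0.3,-6.8,0]]]'
python3 -m crank '[[[0,0,0,-0.2,0],[0,0,0,-0.4,0],[0,0,0,-0.6,0],[0,0,0,-0.6,0],[0,0,0,-0.6,0]]]'
python3 - <<'E'
from h import *
f=cams.grab_frame("side");a=f["image"][130:260,250:410,::-1]
w=cams.grab_frame("wrist");b=w["image"][:,:,::-1]
cv2.imwrite("pics/s2.png",cv2.vconcat([cv2.resize(a,(480,390),interpolation=2)]))
P=cloud(f,np.ones((400,640),bool))
E
```

```text
t: 4.95
position: [0.5359, -0.12, 0.2367]
orientation: [[0.075, 0.997, 0.001], [0.997, -0.075, -0.0], [-0.0, 0.001, -1.0]]
wrist_force: [0.4, -1.0, -0.1]
grip_width: 0.043
grasp_force: 0.0
t: 5.45
position: [0.5354, -0.1199, 0.23]
orientation: [[0.075, 0.997, 0.0], [0.997, -0.075, 0.0], [0.0, 0.0, -1.0]]
wrist_force: [-0.2, -0.7, -0.5]
grip_width: 0.0427
grasp_force: 0.0
```

View pics/s2.png

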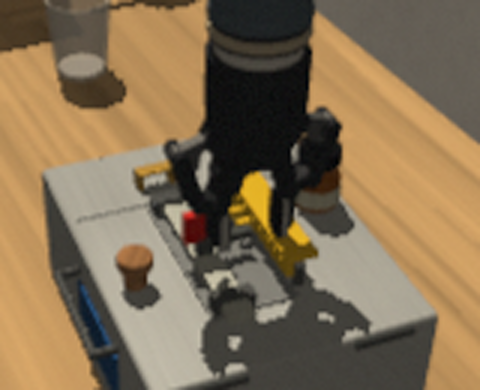

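```bash
python3 -m crank '[[[0,0,0,-0.2,0],[0,0,0,-0.4,0],[0,0,0,-0.6,0],[0,0,0,-0.6,0],[0,0,0,-0.6,0]]]'
python3 -m crank '[[[0,0,0,-0.2,0],[0,0,0,-0.4,0],[0,0,0,-0.4,0],[0,0,0,-0.4,0]]]'
```

```text
t: 6.05
position: [0.5356, -0.12, 0.2242]
orientation: [[0.075, 0.997, 0.001], [0.997, -0.075, 0.0], [0.0, 0.001, -1.0]]
wrist_force: [-1.2, 0.3, 4.6]
grip_width: 0.0429
grasp_force: 2.1
t: 6.45
position: [0.5356, -0.12, 0.2201]
orientation: [[0.075, 0.997, 0.0], [0.997, -0.075, -0.0], [0.0, 0.0, -1.0]]
wrist_force: [-2.2, -0.4, 6.2]
grip_width: 0.0426
grasp_force: 2.8
```

```bash
python3 -m crank '[[[0,0,0,-0.2,0],[0,0,0,-0.4,0],[0,0,0,-0.5,0],[0,0,0,-0.5,0],[0,0,0,-0.5,0]]]'
```

```text
t: 6.95
position: [0.5356, -0.1201, 0.2153]
orientation: [[0.075, 0.997, 0.001], [0.997, -0.075, 0.0], [0.0, 0.001, -1.0]]
wrist_force: [-1.6, 0.7, 7.6]
grip_width: 0.0423
grasp_force: 3.6
```

```bash
python3 -m crank '[[[0,0,0.3,0,0],[0,0.1,0.7,0,0],[0,0.1,1.1,0,0],[0,0.1,1.5,0,0],[0,0.2,2,0,0],[0,0.2,2.5,0,0],[0,0.2,3,0,0],[0,0.3,3.5,0,0],[0,0.3,4,0,0],[0,0.4,4.5,0,0],[0,0.4,4.5,0,0]]]'
python3 m.py
```

```text
t: 8.05
position: [0.54, -0.0779, 0.2159]
orientation: [[0.077, 0.997, 0.003], [0.997, -0.077, -0.004], [-0.004, 0.003, -1.0]]
wrist_force: [-1.0, -6.2, 7.7]
grip_width: 0.0427
grasp_force: 3.8
3977 ((0.5380076169967651, -0.06738384068012238), (0.305276095867157, 0.24824945628643036), 85.05908966064453)
top yellow 14 [ 0.5156 -0.0495  0.441 ] [ 0.4917 -0.1207  0.1503] [ 0.5823 -0.0191  0.5206] ((0.5381907820701599, -0.07013114541769028), (0.09039260447025299, 0.09996763616800308), 1.452387809753418)
side yellow 11 [ 0.562  -0.0721  0.1628] [ 0.5602 -0.0875  0.151 ] [ 0.5703 -0.0661  0.178 ] ((0.5641752481460571, -0.07764645665884018), (0.004705272614955902, 0.02283445931971073), 20.238847732543945)
side red 65 [ 0.5037 -0.0638  0.1616] [ 0.485  -0.0854  0.1442] [ 0.5307 -0.0534  0.1959] ((0.5034970641136169, -0.06381994485855103), (0.050242677330970764, 0.024710936471819878), 25.213134765625)
```

```bash
python3 -m crank '[[[0,0,0.4,0,0],[0,0.1,0.8,0,0],[0,0.1,1.2,0,0],[0,0.1,1.6,0,0],[0,0.2,2,0,0],[0,0.2,2.3,0,0],[0,0.2,2.6,0,0],[0,0.2,2.6,0,0],[0,0.2,2.6,0,0]]]'
python3 -m crank '[[[0,0,0.2,0,0],[0,0,0.4,0,0],[0,0,0.4,0,0],[0,0,0.4,0,0]]]'
```

```text
t: 9.1
position: [0.5423, -0.0522, 0.2159]
orientation: [[0.077, 0.997, 0.004], [0.997, -0.077, -0.004], [-0.004, 0.004, -1.0]]
wrist_force: [0.1, -7.2, 5.5]
grip_width: 0.0427
grasp_force: 4.2
t: 9.5
position: [0.5423, -0.0512, 0.216]
orientation: [[0.079, 0.997, 0.004], [0.997, -0.079, -0.009], [-0.008, 0.005, -1.0]]
wrist_force: [-0.6, -12.7, 5.5]
grip_width: 0.0429
grasp_force: 8.1
```

```bash
python3 -m crank '[[[0,0,0.2,0,0],[0,0,0.4,0,0],[0,0,0.4,0,0],[0,0,0.4,0,0]]]'
python3 - <<'E'
from h import *
f=cams.grab_frame("side");a=f["image"][130:260,250:410,::-1]
w=cams.grab_frame("wrist");b=w["image"][:,:,::-1]
cv2.imwrite("pics/s3.png",cv2.hconcat([cv2.resize(a,(320,260),interpolation=2),cv2.resize(b,(416,260))]))
for g in(f,w):
  for l in ["bolt_push","keeper"]:
    for r in models.place_of(g,l)[:1]:print(l,r["score"],r["point"],world(g,r["point"]))
E
```

```text
t: 9.9
position: [0.5422, -0.0508, 0.2161]
orientation: [[0.08, 0.997, 0.005], [0.997, -0.08, -0.014], [-0.013, 0.006, -1.0]]
wrist_force: [0.1, -20.8, 4.1]
grip_width: 0.0427
grasp_force: 12.5
bolt_push 0.78 [314.7, 190.2] [ 0.51744567 -0.05879438  0.17934164]
keeper 0.88 [301.1, 183.8] [ 0.48305346 -0.05551473  0.20691341]
bolt_push 0.83 [263.7, 248.8] [ 0.52047381 -0.03046108  0.17485007]
keeper 0.85 [261.5, 106.4] [0.52111196 0.02854076 0.13816149]
```

View pics/s3.png

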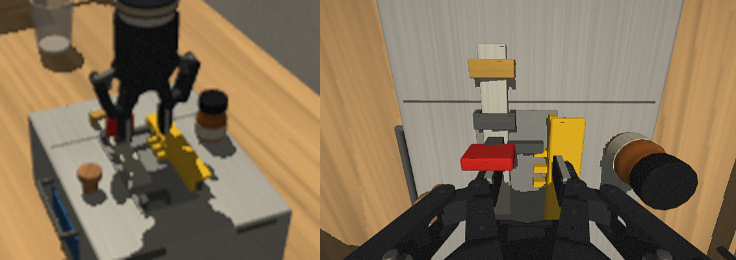

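```bash
python3 -m crank '[[[0,0,-0.2,0,0],[0,0,-0.5,0,0],[0,0,-0.5,0,0],[0,0,-0.5,0.4,0],[0,0,-0.5,0.8,0],[0,0,-0.5,1.2,0],[0,0,-0.5,1.6,0],[0,0,-0.5,1.6,0]]]'
python3 -m crank '[[[0,0,-0.4,0.3,0],[0,-0.1,-1,1.5,0],[0,-0.1,-1.2,4,0],[0,-0.1,-1.2,7,0],[0,-0.1,-1.2,10,0],[0,-0.1,-1.2,12,0],[0,-0.1,-1.2,13,0],[0,-0.1,-1.2,13,0],[0,-0.1,-1.2,13,0]]]'
python3 - <<'E'
from h import *
np.set_printoptions(precision=4,suppress=True)
f=cams.grab_frame("side");a=f["image"][130:260,250:410,::-1]
w=cams.grab_frame("wrist");b=w["image"][:,:,::-1]
cv2.imwrite("pics/s4.png",cv2.hconcat([cv2.resize(a,(320,260),interpolation=2),cv2.resize(b,(416,260))]))
for g in(f,w):
  for l in ["bolt_push","keeper","catch_top"]:
    for r in models.place_of(g,l)[:1]:print(l,r["score"],r["point"],world(g,r["point"]))
  P=cloud(g,np.ones((400,640),bool));I=g["image"].reshape(-1,3)[(g["range_z"]>0).ravel()]
  H=cv2.cvtColor(I[None],cv2.COLOR_RGB2HSV)[0].astype(int)
  k=(P[:,2]>.125)&(abs(P[:,0]-.54)<.065)&(abs(P[:,1]+.06)<.13)
  for m in(k&(abs(H[:,0]-27)<7)&(H[:,1]>110)&(P[:,0]>.555),k&((H[:,0]<8)|(H[:,0]>172))&(H[:,1]>120)):
    print(m.sum(),np.median(P[m],0),P[m].min(0),P[m].max(0))
for l in ["sample_jar","stopper"]:
    for r in models.cut_out(f,l)[:1]:print(l,r["score"],np.median(cloud(f,r["pixels"]),0))
E
```

```text
t: 11.0
position: [0.541, -0.051, 0.2303]
orientation: [[0.077, 0.997, 0.001], [0.997, -0.077, -0.008], [-0.008, 0.001, -1.0]]
wrist_force: [0.6, -11.1, -1.3]
grip_width: 0.0425
grasp_force: 5.3
t: 11.9
position: [0.54, -0.0576, 0.3601]
orientation: [[0.075, 0.997, -0.001], [0.997, -0.075, 0.0], [0.0, -0.001, -1.0]]
wrist_force: [0.5, 0.4, 0.0]
grip_width: 0.0423
grasp_force: 0.0
bolt_push 0.7 [312.6, 190.8] [ 0.5212 -0.0397  0.1636]
catch_top 0.66 [339.4, 196.8] [ 0.5752 -0.0808  0.1551]
464 [ 0.5668 -0.0856  0.1551] [ 0.555  -0.1544  0.1337] [ 0.5869 -0.0139  0.455 ]
147 [ 0.514  -0.0366  0.1613] [ 0.4966 -0.0426  0.1416] [ 0.5335 -0.029   0.1761]
bolt_push 0.86 [294.9, 173.8] [ 0.5198 -0.0351  0.1752]
keeper 0.78 [294.9, 105.0] [0.5227 0.0252 0.138 ]
catch_top 0.85 [351.4, 210.1] [ 0.5717 -0.0808  0.1571]
3555 [ 0.5715 -0.0672  0.157 ] [ 0.555  -0.1516  0.1366] [ 0.6046 -0.0118  0.3855]
744 [ 0.5193 -0.0325  0.1748] [ 0.4795 -0.1508  0.1379] [ 0.6001 -0.0265  0.3827]
sample_jar 0.73 [ 0.6294 -0.0681  0.1561]
stopper 0.5 [ 0.4475 -0.0932  0.1479]
```

View pics/s4.png

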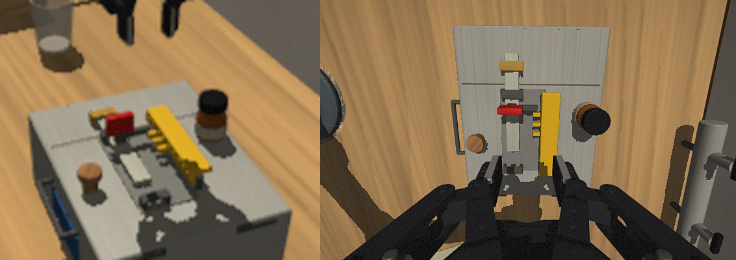

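```bash
python3 -c "
from workcell import ctrl
print(ctrl.job_done())"
```

```text
the job is handed in; nothing more can be done
None
```

The locker is locked and the job is handed in: the bolt is pushed home against its stop through the keeper, the catch has sprung back up, the arm is clear, and the jar and stopper have not moved. It took about 12 s.

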